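# Lever open the contact-tip box and put the pry blade away

### The job

The lid of the grey contact-tip box is shut tight: slip the blade of the wooden-handled pry tool into the gap at the middle of the box's front and lever the lid open with it, keeping your fingers off the lid until the blade has raised it clearly. Swing the lid back until it stands upright or beyond, then lay the pry tool back in its own empty holder on the tool board, the handle sitting flat between both pairs of prongs and the tool right over its black outline, blade end on blade end. Leave the wrench, the wire brush, the spray can and the pipe piece where they are.

Things in the scene. Friction and masses are not known exactly. Their poses are not given: they have to be found in the camera images.
- tip_box: Grey steel box fixed to the bench, 130 deep (x) x 170 wide (y) x 60 high, walls 4; origin at the centre of its underside. Front is its -x face (turned roughly to world -y), hinge along its +x top edge. The front wall is only 50 high over its middle 80: a pry gap 10 high under the shut lid, free behind (small tips inside reach 34 high).
- pry_gap (a point): Middle of the pry gap: on the outer face of the front wall, 55 above the bench; gap spans 5 up and down and 40 to either side of it. Axes as the box's: +x goes straight in through the gap, z up.
- hinge_line (a point): Middle of the lid's hinge axis, at the top of the box's rear wall, 61.5 above the bench, 130 behind the front wall's outer face; axes as the box's, the lid turns about y.
- lid_edge (a point): Middle of the free front edge of the lid, at mid-thickness: a flat aluminium plate 138 x 172 x 3, 0.12 kg, no handle, running along this point's +x to the hinge axis 138 away. Shut, its underside is 60 above the bench and its edge overhangs the front wall by 8.
- lid (a joint): Lid angle: 0 shut (it starts between 0 and 0.03), 1.57 upright, 1.9 stop leaning back. Stiff friction hinge of about 0.2 N m: it stays where it is left; at a point 110 from the axis it takes about 3 N to lift.
- pry_blade: Loose tool, 190 long, 0.13 kg. Wooden handle 24 wide x 26 high, x -65 to +45; steel blade 30 wide x 3 thick, x +45 to +125, at mid-height of the handle. Origin on the handle's underside (handle axis and blade mid-plane at z +13); balance point x about +13; x points to the blade tip. Starts flat on the bench between box and tool board.
- blade_tip (a point): Middle of the blade's end edge at mid-thickness: 125 ahead of the tool's origin, 13 above its underside. Levering loads the tip with some 3 N, so hold the handle firmly (about 100 N) or it turns in the fingers.
- tool_board: Fixed plywood board 270 (x) x 250 (y) x 8 thick, with three holders side by side at 80 spacing along its y, in varying order; origin at the centre of its underside.
- blade_slot: The pry tool's holder, the only empty one: plate 250 (x) x 74 (y) x 6 with black outline of the tool, blade to +x, and two grey U cradles, 12 long, at x -45 and +30: floors 20 above the plate's underside, prongs 8 wide rising 12 more, 34 apart inside (handle is 24 wide). Origin at the centre of the plate's underside, 8 above the bench.
- slot_seat (a point): Where the pry tool's origin belongs when put away: on the holder's centre line at cradle floor height, 28 above the bench, with the tool's x along the holder's x (blade towards +x). Axes as the holder's.
- wrench: Steel wrench 170 long, lying loose in its own holder on the tool board. Leave alone.
- wire_brush: Wooden-handled brush 180 long, lying loose in its own holder on the tool board. Leave alone.
- spray_can: Standing can, 58 across, 150 high, on the bench beyond the work. Leave alone. Origin at the centre of its foot.
- pipe_offcut: Short steel pipe piece standing on end, 48 across, 45 high, on the bench beyond the work. Leave alone. Origin at the centre of its foot.
Mind the look-alikes: they are no part of the job. What is meant by the pry_blade is not purple, and is the larger of those in its own colour.

How it is judged (in metres and radians):
On the way, in this order (a step that is already met when the one before it is completed fails the run):
1. the blade, touching the lid, has raised it by more than 0.15 rad (value of joint lid above 0.15 rad and contact force between pry_blade and lid above 0.3 N), for 0.1 s.
2. the lid stands upright (past 1.4 rad) (value of joint lid above 1.4 rad), for 0.1 s.
At the end, for the whole second after the job is handed in: Lid still, past 1.4 rad; pry tool at rest in both cradles of its holder, blade to the outline's blade end, origin within 15 mm along, 8 mm across, 4 mm in height of the seat, 0.15 rad in line, 0.1 rad level. Wrench, brush, can and pipe within 30 mm of their starts (value of joint lid above 1.4 rad and velocity of joint lid between -0.05 and 0.05 rad/s and x of pry_blade in the frame of slot_seat between -0.015 and 0.015 m and y of pry_blade in the frame of slot_seat between -0.008 and 0.008 m and z of pry_blade in the frame of slot_seat between -0.004 and 0.004 m and x of blade_tip in the frame of slot_seat above 0.1 m and angle between the x axis of pry_blade and the x axis of slot_seat, either way round below 0.15 rad and angle between pry_blade's own z axis and vertical below 0.1 rad and linear speed of pry_blade below 0.02 m/s); the robot touches nothing.
It fails at once if the robot itself touches the lid before the blade has raised it by 0.15 rad (value of joint lid below 0.15 rad and contact force between any of the fingers, the arm and lid above 1 N).
It fails at once if a bystander (wrench, brush, can, pipe piece) is moved by more than 30 mm (distance of any of wrench, wire_brush, spray_can, pipe_offcut from where it was at the start of the episode above 0.03 m).
It also fails if it takes over 58 s, if anything falls off the work surface, if the arm or the gripper's body presses on something with over 40 N, if the wrist force passes 120 N, or if a joint passes its speed limit or range.

### The arm

A 6-joint arm with a two-finger parallel gripper is mounted at the origin on the work surface. World frame = base frame: x ahead of the robot, y to its left, z up, the work surface at z = 0. Lengths are in mm, angles in degrees, forces in N, time in s.
With the tool pointing down it reaches from about 350 to 850 mm from the base axis. Payload 8.1 kg.
Tool frame: the origin (TCP) lies midway between the tips of the shut fingers; the grasp point (between the pads) lies 19 mm behind it (r.pinch_z is the distance from the TCP to the grasp point, in mm); z points along the fingers, y is the line along which they close (so a half turn about z gives the same grasp; the last joint's range is limited). The gripper opens to 85 mm and grips with 20 to 120 N. Pads are 22 mm wide; open, the fingers measure 114 mm over their backs; the gripper's body (76 mm by 85 mm) begins 54 mm behind the grasp point. The pads swing forward as they close: fully open they stand 13 mm farther back than shut.
Start: joints at [69.649, 7.471, 85.268, -0, 87.261, -4.893], TCP at [159.901, 578.305, 231.292] pointing down, gripper open.
Joint ranges: [-169.43, 169.43], [-51.17, 129.36], [1.28, 143.12], [-76.62, 256.62], [0, 156.53], [-152.29, 152.29]. Speed limits (degrees/s): [136.94, 136.94, 159.86, 180, 180, 180].

### API

Orientations are given as [roll, pitch, yaw] about the fixed x, y, z axes, in that order (R = Rz(yaw) Ry(pitch) Rx(roll)).
In Python, from bench import r gives the robot as it stands.
- The arm moves only by the shell command python3 -m jog 'ROWS' [OPENING] [FORCE]. ROWS is JSON, one flat list of numbers, 6 for each row, row after row: the shift along the tool's x, y, z in m, then the turn, a rotation vector about the tool's x, y, z in rad. A call has 1 to 8 rows; each row is the pose to reach, as a shift and turn from the pose commanded when the call began, along the tool's axes at that moment; what a row does not reach only later rows make up. A row lasts 1/8 s, in which the tool goes at most 62.5 mm and 10.7 degrees, less where a joint would pass 70% of its speed; a pose out of reach is approached as far as the arm can. A call with a gripper value outside its range is refused whole. OPENING is the opening, from -1 (shut) to 1 (fully open), set as the call begins (- or left out, the last holds). The fingers move at their own pace and stop on an object; FORCE is the grip in N (left out, the last holds). Time passes only in rows, so rows that repeat a pose let the fingers close. It gives the time, the measured TCP pose, the force, the opening and the grip force at its end, in the units of the state.
- r.sense(): the state, without advancing time (a new reading comes with each control period).
- r.snapshot(name): name is "scene" or "top" or "wrist"; returns a dict with "pixels" (480x640x3 uint8, red, green, blue), "range_z" (480x640 float32, mm along the optical axis (not along the pixel's ray), 0 where there is no reading), "K" (3x3 intrinsics, pixels), "k1" (the pictures are not rectified: a ray, as slopes to the right and down, at radius r is drawn at 1 + k1 r^2 times it, then the intrinsics apply), "rvec" (rotation vector, rad) and "tvec" (3), from world to camera coordinates, as OpenCV has them. Camera axes: x right, y down, z forward; pixel columns grow to the right and rows downward; lengths in mm; the calibration is good to about 2 mm. A picture is of the moment at which its call begins.
- r.hand_in(): hands the job in; it is judged then, once.
Trained networks look in a picture, given as the dict that the camera call returned (one of the last four; its "shot" number tells which), for a name from the list of things; names that differ only in an ending like _2 or _b are one class to them, and where a whole thing is asked for, a point or a joint stands for the part that bears it (a point fixed in the world has none). Each returns a list of dicts, best first, with "score" (0 to 1); they miss things now and then, are a little off and sometimes report something else, mostly with a low value. They report only what shows in the picture. A call takes as long as a camera call. They do not tell look-alikes from the thing itself.
- r.look_for(picture, target): "bbox" ([left, top, right, bottom] in pixels, round what is visible of it).
- r.outline_of(picture, target): "region" (480x640 bool, what is visible of it) and "bbox" ([left, top, right, bottom] in pixels, round what is visible of it).
The state is a dict: "time": time; "joint_pos": joint angles; "qd": joint speeds; "joint_efforts": joint torques, N m; "tool_pos": TCP position; "tcp_rot": TCP orientation; "ft_force": force on the tool from outside, world axes, zero at the start; "wrist_torque": the same for the moment, N m; "finger_gap": finger opening in mm; "grip_force": force on a finger pad.
Only numpy, scipy, OpenCV 4.12 (cv2) and the standard library are available. Lean on these libraries where they do the work, as an engineer would, in place of code of your own. Each camera call takes 0.05 s, during which the arm holds its last target. There are 200 camera calls.

## Working session

There is one attempt and no reset: what is moved stays moved. The work goes in short steps, Python scripts to look and compute and a shell command to move; the robot and the scene stay as the last step left them, time stands still between calls to the robot, and variables do not carry over. Pictures are saved under pics/ and viewed, at most 10 in all, crops included, and the job is handed in when it is done.

```bash
mkdir -p pics; ls
cat > h.py <<'E'
import numpy as np, cv2
from bench import r
from scipy.spatial.transform import Rotation as R
def cloud(s):
    K=np.array(s["K"]);Z=s["range_z"].astype(float)
    v,u=np.mgrid[0:480,0:640]
    xd=(u-K[0,2])/K[0,0]; yd=(v-K[1,2])/K[1,1]
    x,y=xd.copy(),yd.copy()
    for _ in range(8):
        f=1+s["k1"]*(x*x+y*y); x=xd/f;y=yd/f
    P=np.stack([x*Z,y*Z,Z],-1)
    M=R.from_rotvec(np.ravel(s["rvec"])).as_matrix()
    W=(P-np.ravel(s["tvec"]))@M
    W[Z<=0]=np.nan
    return W
def save(s,n): cv2.imwrite(f"pics/{n}.png",s["pixels"][:,:,::-1])
E
python3 - <<'E'
from h import *
np.set_printoptions(precision=1,suppress=True)
a=r.snapshot("top");b=r.snapshot("scene")
cv2.imwrite("pics/a.png",cv2.resize(np.hstack([a["pixels"],b["pixels"]])[:,:,::-1],None,fx=1,fy=1)[:,:640]);save(b,"b")
W=cloud(a)
np.savez("top.npz",W=W,px=a["pixels"])
for n in ["tip_box","lid","pry_blade","tool_board","blade_slot","wrench","wire_brush","spray_can","pipe_offcut"]:
    for o in r.outline_of(a,n)[:4]:
        m=o["region"]; Q=W[m]; print(n,round(o["score"],2),np.array(o["bbox"]),np.nanmedian(Q,0),cv2.minAreaRect(Q[~np.isnan(Q[:,0])][:,:2].astype(np.float32)))
print(r.sense())
E
```

```text
pics
tip_box 0.95 [158.5 189.1 227.9 270.4] [542.2 310.4  62.3] ((558.7765502929688, 325.14971923828125), (198.44656372070312, 162.59942626953125), 15.838120460510254)
pry_blade 0.91 [317.7 189.6 329.9 266.1] [567.8 -12.5  22. ] ((565.3289794921875, -11.274520874023438), (194.6648406982422, 31.423019409179688), 3.1376471519470215)
pry_blade 0.91 [265.7 242.2 280.9 292.8] [456.7 112.4  13.4] ((465.4693298339844, 111.49041748046875), (20.261260986328125, 129.0843505859375), 78.28148651123047)
pry_blade 0.75 [385.6 336.5 456.3 387.8] [ 233.9 -256.9   21.7] ((231.32705688476562, -259.9576416015625), (33.43958282470703, 192.7563934326172), 35.320491790771484)
tool_board 0.79 [377.1 186.2 484.3 294.3] [ 511.  -252.     7.7] ((534.896484375, -291.326416015625), (275.455810546875, 257.09393310546875), 2.1605658531188965)
blade_slot 0.91 [380.1 191.6 416.1 288.8] [ 525.  -210.6   13.8] ((531.8514404296875, -211.85523986816406), (253.175537109375, 80.59810638427734), 1.5210603475570679)
wrench 0.98 [454.6 204.  468.3 268.3] [ 547.4 -365.6   20.7] ((544.9454345703125, -363.27813720703125), (36.
[... 426 characters left out ...]
. ] [783.2  26.  127.4] ((834.4285278320312, 30.42154312133789), (131.00521850585938, 66.85169219970703), 8.282783508300781)
pipe_offcut 0.54 [347.8 129.5 365.8 151.9] [ 786.1 -102.9   29.5] ((791.3907470703125, -103.4056396484375), (44.8928108215332, 45.961666107177734), 50.97471237182617)
{'time': 0.55, 'joint_pos': array([69.7,  7.5, 85.3, -0. , 87.3, -4.9]), 'qd': array([ 0. ,  0. , -0.1,  0.1,  0. ,  0. ]), 'joint_efforts': array([ -0. , -56.9, -50. ,  -0. ,   0. ,  -0. ]), 'tool_pos': array([159.9, 578.3, 231.3]), 'tcp_rot': array([-180. ,   -0. ,  164.5]), 'ft_force': array([ 0.2, -0.5,  0.4]), 'wrist_torque': array([-0., -0., -0.]), 'grip_force': 0.0, 'finger_gap': 85.22585504751363}
```

View images.

```bash
python3 -c "
import cv2
a=cv2.imread('pics/a.png');cv2.imwrite('pics/a2.png',cv2.resize(a[100:400,130:530],None,fx=2,fy=2,interpolation=cv2.INTER_CUBIC))"
```

```text
(no output)
```

View pics/b.png

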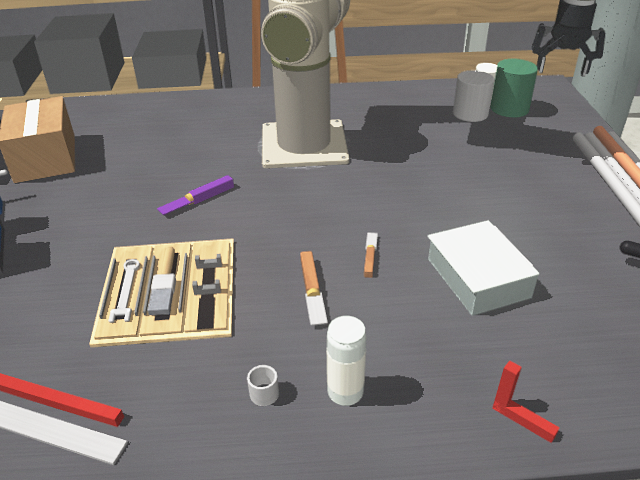

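View pics/a2.png

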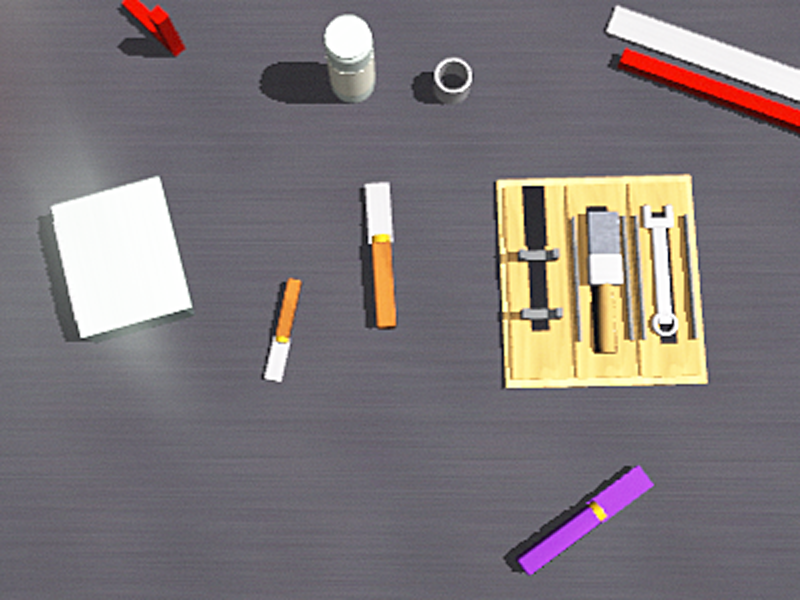

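Run:
```python
import numpy as np,cv2
np.set_printoptions(precision=1,suppress=True)
d=np.load("top.npz");W=d["W"];px=d["px"].astype(int)
X,Y,Z=W[...,0],W[...,1],W[...,2]
def reg(x0,x1,y0,y1,z0,z1): return (X>x0)&(X<x1)&(Y>y0)&(Y<y1)&(Z>z0)&(Z<z1)
m=reg(430,680,200,430,56,75)
Q=W[m];print("lid",len(Q),np.median(Q,0),cv2.minAreaRect(Q[:,:2].astype(np.float32)),cv2.boxPoints(cv2.minAreaRect(Q[:,:2].astype(np.float32))))
A=np.c_[Q[:,:2]-Q[:,:2].mean(0),np.ones(len(Q))];print("plane",np.linalg.lstsq(A,Q[:,2],rcond=None)[0],Q.mean(0))
for nm,z0,z1 in(("handle",18,35),("blade",9,18)):
    Q=W[reg(440,690,-60,40,z0,z1)]
    v,e=np.linalg.eigh(np.cov(Q[:,:2].T)); a=e[:,1]*np.sign(e[0,1]);t=Q[:,:2]@a;n=Q[:,:2]@[-a[1],a[0]]
    print(nm,len(Q),np.median(Q,0),np.degrees(np.arctan2(a[1],a[0])),np.percentile(t,[0,2,98,100]),np.percentile(n,[0,2,50,98,100]))
    A=np.c_[Q[:,0],np.ones(len(Q))]; print("fit",np.degrees(np.arctan(np.polyfit(Q[:,0],Q[:,1],1)[0])),Q[:,:2].mean(0))
# slot
m=reg(380,690,-256,-165,5,60)
dark=m&(px.sum(-1)<150)
Q=W[dark];print("dark",len(Q),np.polyfit(Q[:,0],Q[:,1],1),Q[:,:2].min(0),Q[:,:2].max(0))
print("all board",cv2.boxPoints(cv2.minAreaRect(W[reg(380,690,-440,-150,5.5,16)][:,:2].astype(np.float32))))
Q=W[reg(380,690,-258,-165,23,60)];print("cradles");
for s in(Q[:,0]>535,Q[:,0]<=535): print(s.sum(),Q[s].mean(0),Q[s].min(0),Q[s].max(0))
Q=W[reg(380,690,-256,-165,11.5,16)];print("plate",np.percentile(Q,[1,50,99],axis=0),cv2.minAreaRect(Q[:,:2].astype(np.float32)))
print("bench z",np.nanmedian(Z[300:330,200:300]))
```

```text
lid 3902 [547.5 312.4  62.6] ((549.8839111328125, 312.6878967285156), (174.06065368652344, 143.21290588378906), 15.963624000549316) [[446.5 357.6]
 [485.9 219.9]
 [653.3 267.8]
 [613.9 405.5]]
plane [-0.  -0.  62.6] [548.5 312.3  62.6]
handle 447 [527.6 -14.9  25. ] 4.113587927576794 [465.8 468.2 597.4 653.1] [-66.5 -63.7 -52.1 -40.7 -37.9]
fit 3.9781149935164586 [529.5 -14.2]
blade 297 [620.8  -7.   13.7] 3.920146862509188 [466.  578.1 654.1 656.4] [-65.3 -64.8 -50.5 -35.9 -35.3]
fit 3.4431040475232453 [619.9  -8. ]
dark 419 [   0.  -217.3] [ 468.2 -229.4] [ 655.3 -185. ]
all board [[ 377.  -431.8]
 [ 685.7 -440.9]
 [ 694.1 -160.6]
 [ 385.3 -151.4]]
cradles
129 [ 563.3 -218.    30. ] [ 535.6 -257.8   23. ] [ 610.8 -184.4   43.2]
110 [ 486.6 -214.    31.5] [ 478.6 -257.9   23.1] [ 533.7 -186.8   42.5]
plate [[ 407.9 -255.1   11.6]
 [ 527.9 -211.4   13.7]
 [ 653.7 -172.    16. ]] ((530.1478271484375, -211.14540100097656), (89.6344223022461, 264.2364501953125), 89.96250915527344)
bench z -0.2995885917430439
```

```bash
cat >> h.py <<'E'
def go(p,yaw,pitch=0,p0=None,rot0=None):
    "shift (m) and rotvec to reach TCP p (mm) pointing down, tool x at yaw, nose raised by pitch"
    s=r.sense(); R0=R.from_euler('xyz',s["tcp_rot"] if rot0 is None else rot0,degrees=True); t=np.array(s["tool_pos"] if p0 is None else p0)
    G=R.from_euler('z',yaw,degrees=True)*R.from_euler('y',-pitch,degrees=True)*R.from_euler('x',180,degrees=True)
    print("at",np.round(t,1),np.round(s["tcp_rot"],1),"shift",np.round(R0.inv().apply(np.array(p)-t)/1000,4),"turn",np.round((R0.inv()*G).as_rotvec(),4))
E
python3 -c "
from h import *
go([515,-14,170],4)"
```

```text
at [159.9 578.3 231.3] [-180.    -0.   164.5] shift [-0.5001 -0.4762  0.0613] turn [-0.000e+00  1.000e-04  2.802e+00]
```

```bash
python3 -m jog '[-0.5,-0.476,0.061,0,0,2.8,-0.5,-0.476,0.061,0,0,2.8,-0.5,-0.476,0.061,0,0,2.8,-0.5,-0.476,0.061,0,0,2.8,-0.5,-0.476,0.061,0,0,2.8,-0.5,-0.476,0.061,0,0,2.8,-0.5,-0.476,0.061,0,0,2.8,-0.5,-0.476,0.061,0,0,2.8]' 0.18 100; python3 -c "
from h import *
go([515,-14,170],4)"
```

```text
time: 1.55
tool_pos: [417.0, 149.4, 187.6]
tcp_rot: [179.9, -0.0, 78.2]
ft_force: [1.1, 0.9, -0.2]
finger_gap: 50.8
grip_force: 0.0
at [417.  149.4 187.6] [179.9  -0.   78.2] shift [-0.14    0.1292  0.0177] turn [ 6.0000e-04 -1.5000e-03  1.2958e+00]
```

```bash
python3 -m jog '[-0.14,0.129,0.018,0,0,1.296,-0.14,0.129,0.018,0,0,1.296,-0.14,0.129,0.018,0,0,1.296,-0.14,0.129,0.018,0,0,1.296,-0.14,0.129,0.018,0,0,1.296,-0.14,0.129,0.018,0,0,1.296,-0.14,0.129,0.018,0,0,1.296,-0.14,0.129,0.018,0,0,1.296]'
python3 - <<'E'
from h import *
np.set_printoptions(precision=1,suppress=True)
s=r.snapshot("wrist");save(s,"w1");W=cloud(s)
X,Y,Z=W[...,0],W[...,1],W[...,2]
for z0,z1 in((20,32),(9,18)):
    m=(X>440)&(X<690)&(Y>-60)&(Y<40)&(Z>z0)&(Z<z1);Q=W[m]
    if len(Q)<50: print(len(Q));continue
    q=Q[:,:2].astype(np.float32);print(len(Q),np.median(Q,0),cv2.minAreaRect(q),q.min(0),q.max(0),np.degrees(np.arctan(np.polyfit(q[:,0],q[:,1],1)[0])))
go([515,-14,170],4)
E
```

```text
time: 2.55
tool_pos: [514.9, -11.6, 169.4]
tcp_rot: [180.0, -0.0, 4.4]
ft_force: [0.0, -1.2, -0.1]
finger_gap: 50.1
grip_force: 0.0
4712 [534.8 -13.8  25.1] ((530.0880126953125, -14.391629219055176), (118.46939086914062, 23.570079803466797), 3.8544628620147705) [470.3 -29.8] [589.7   0.6] 3.784267893076258
4693 [625.8  -7.3  13.8] ((620.0630493164062, -7.755754470825195), (81.01712036132812, 30.301485061645508), 3.966550350189209) [578.9 -25.3] [660.8   9.8] 3.67993729523802
at [514.9 -11.6 169.4] [180.   -0.    4.6] shift [-0.  0. -0.] turn [ 0. -0.  0.]
```

View pics/w1.png

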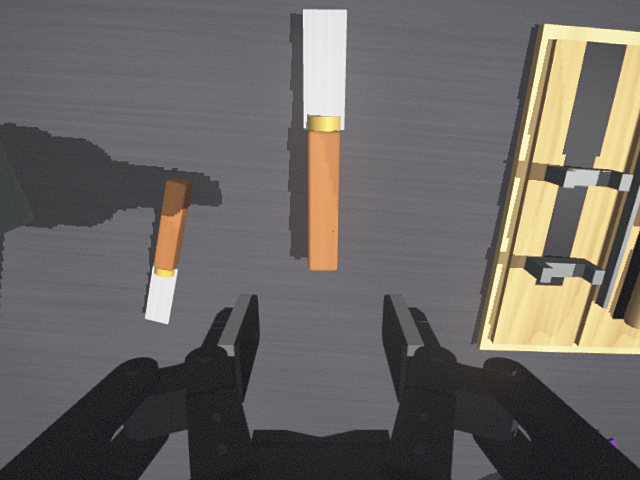

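```bash
python3 -c "
from h import *
go([530.5,-13.8,50],3.9);go([530.5,-13.8,3],3.9)"
```

```text
at [514.9 -11.6 169.4] [180.   -0.    4.6] shift [0.0154 0.0034 0.1194] turn [ 0.0001 -0.0002  0.0115]
at [514.9 -11.6 169.4] [180.   -0.    4.6] shift [0.0154 0.0034 0.1664] turn [ 0.0001 -0.0002  0.0115]
```

```bash
python3 -m jog '[0.0154,0.0034,0.06,0,0,0.0115,0.0154,0.0034,0.11,0,0,0.0115,0.0154,0.0034,0.14,0,0,0.0115,0.0154,0.0034,0.155,0,0,0.0115,0.0154,0.0034,0.1655,0,0,0.0115,0.0154,0.0034,0.1655,0,0,0.0115]'; python3 -c "
from h import *
go([530.5,-13.8,4],3.9)"
```

```text
time: 3.35
tool_pos: [530.8, -13.8, 4.1]
tcp_rot: [180.0, -0.0, 3.7]
ft_force: [-0.2, 0.3, 0.5]
finger_gap: 50.5
grip_force: 0.0
at [530.8 -13.8   4.1] [180.   -0.    3.7] shift [-0.0003 -0.0001  0.0001] turn [ 0.0001 -0.0004 -0.0029]
```

Close with 100 N.

```bash
python3 -m jog '[0,0,0,0,0,0,0,0,0,0,0,0,0,0,0,0,0,0,0,0,0,0,0,0,0,0,0,0,0,0]' -1 110
```

```text
time: 3.98
tool_pos: [531.8, -14.0, 5.6]
tcp_rot: [180.0, -0.2, 3.7]
ft_force: [-1.5, 0.4, 7.0]
finger_gap: 22.1
grip_force: 108.8
```

```bash
python3 -c "
from h import *
go([531.8,-14,110],3.7);go([621,65,120],106)"
```

```text
at [531.8 -14.    5.6] [180.   -0.2   3.7] shift [ 2.000e-04  1.000e-04 -1.044e-01] turn [ 0.0005 -0.0028 -0.0001]
at [531.8 -14.    5.6] [180.   -0.2   3.7] shift [ 0.0944 -0.073  -0.1142] turn [ 2.8000e-03 -1.5000e-03 -1.7856e+00]
```

```bash
python3 -m jog '[0,0,-0.04,0,0,0,0,0,-0.09,0,0,0,0.03,-0.02,-0.114,0,0,-0.18,0.05,-0.04,-0.114,0,0,-0.36,0.07,-0.05,-0.114,0,0,-0.54,0.08,-0.06,-0.114,0,0,-0.72,0.094,-0.073,-0.114,0,0,-0.9,0.094,-0.073,-0.114,0,0,-1.08]'; python3 -c "
from h import *
go([621,65,120],106)"
```

```text
time: 4.97
tool_pos: [620.3, 66.1, 118.1]
tcp_rot: [180.0, -0.0, 66.0]
ft_force: [0.0, 1.0, -1.9]
finger_gap: 21.5
grip_force: 108.1
at [620.3  66.1 118.1] [180.  -0.  66.] shift [-0.0007  0.0011 -0.0019] turn [ 8.000e-04 -3.000e-04 -6.986e-01]
```

```bash
python3 -m jog '[0,0,0,0,0,-0.18,0,0,0,0,0,-0.36,0,0,0,0,0,-0.54,0,0,0,0,0,-0.698,0,0,0,0,0,-0.698,0,0,0,0,0,-0.698]'
python3 - <<'E'
from h import *
np.set_printoptions(precision=4,suppress=True)
s=r.snapshot("wrist");save(s,"w2");W=cloud(s)
st=r.sense();T=R.from_euler('xyz',st["tcp_rot"],degrees=True)
X,Y,Z=W[...,0],W[...,1],W[...,2]
m=(Y>215)&(Y<430)&(X>430)&(X<690)&(Z>56)&(Z<75)
Q=W[m];q=Q[:,:2].astype(np.float32);rc=cv2.minAreaRect(q);print("lid",len(Q),np.median(Q,0),rc);print(cv2.boxPoints(rc))
A=np.c_[q-q.mean(0),np.ones(len(q))];print("plane",np.linalg.lstsq(A,Q[:,2],rcond=None)[0])
P=T.inv().apply(W.reshape(-1,3)-st["tool_pos"]).reshape(W.shape)   # in tcp
x,y,z=P[...,0],P[...,1],P[...,2]
for n,m in(("blade",(x>52)&(x<150)&(abs(y)<30)&(abs(z)<35)),("handle",(x>15)&(x<45)&(abs(y)<25)&(abs(z)<45))):
    q=P[m];
    if len(q)<30: print(n,len(q));continue
    print(n,len(q),np.percentile(q,[1,50,99],axis=0),"zslope",np.polyfit(q[:,0],q[:,2],1),"yslope",np.polyfit(q[:,0],q[:,1],1))
print(st["tool_pos"],st["tcp_rot"])
E
```

```text
time: 5.72
tool_pos: [619.6, 65.1, 118.0]
tcp_rot: [180.0, 0.0, 105.4]
ft_force: [0.3, 0.0, -1.7]
finger_gap: 21.9
grip_force: 108.0
lid 0 [nan nan nan] ((0.0, 0.0), (0.0, 0.0), 0.0)
[[0. 0.]
 [0. 0.]
 [0. 0.]
 [0. 0.]]
plane [0. 0. 0.]
blade 17599 [[ 52.7122 -14.2642 -18.7944]
 [ 83.4252   0.487   -8.0145]
 [109.9247  15.179   -6.4318]] zslope [  0.0522 -12.7659] yslope [-0.0047  0.817 ]
handle 5712 [[ 15.2816 -11.1235 -20.9887]
 [ 30.903    0.4759 -19.5419]
 [ 44.7158  12.205  -16.8408]] zslope [  0.0044 -19.594 ] yslope [-0.0015  0.6161]
[619.5692  65.0778 117.9112] [179.9933   0.0023 105.3887]
  return _methods._mean(a, axis=axis, dtype=dtype,
  ret = um.true_divide(
<stdin>:8: RuntimeWarning: Mean of empty slice.
```

View pics/w2.png

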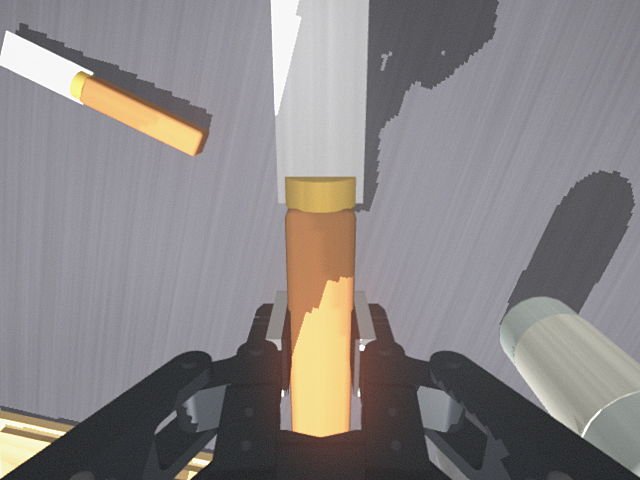

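```bash
python3 -c "
from h import *
go([610,103.2,47.6],106)"
```

```text
at [619.6  65.1 117.9] [180.    0.  105.4] shift [0.0393 0.0009 0.0703] turn [ 0.0001  0.     -0.0107]
```

```bash
python3 -m jog '[0,0,0.04,0,0,-0.01,0.01,0,0.07,0,0,-0.01,0.035,0.001,0.0703,0,0,-0.01,0.0393,0.001,0.0703,0,0,-0.01,0.0393,0.001,0.0703,0,0,-0.01]'
python3 - <<'E'
from h import *
np.set_printoptions(precision=4,suppress=True)
st=r.sense();T=R.from_euler('xyz',st["tcp_rot"],degrees=True);print(st["tool_pos"],st["tcp_rot"])
B=R.from_euler('z',106,degrees=True);E=np.array([568.9,246.4,0])
out=[]
for n in("top","scene"):
    s=r.snapshot(n);W=cloud(s);q=B.inv().apply(W.reshape(-1,3)-E).reshape(W.shape)  # box frame, x from lid edge
    x,y,z=q[...,0],q[...,1],q[...,2]
    m=(x>-10)&(x<150)&(abs(y)<95)&(z>57)&(z<75);L=q[m];rc=cv2.minAreaRect(L[:,:2].astype(np.float32));print(n,"lid",m.sum(),np.median(L,0),rc)
    mm=m&(abs(y)<60)&(x<60);print(" edge x",[np.percentile(x[m&(abs(y-c)<15)],2) for c in(-60,-30,0,30,60)],np.median(z[mm]))
    m=(x>-110)&(x<-12)&(abs(y)<30)&(z>45)&(z<75)&(x>-95);L=q[m];print(" blade",m.sum(),np.percentile(L,[1,50,99],axis=0),np.polyfit(L[:,0],L[:,2],1))
    v,u=np.where((abs(x+10)<40)&(abs(y)<60)&(z>20)); c=(int(v.mean()),int(u.mean()));print(c)
    out.append(cv2.resize(s["pixels"][c[0]-50:c[0]+50,c[1]-65:c[1]+65,::-1],None,fx=4,fy=4,interpolation=cv2.INTER_CUBIC))
cv2.imwrite("pics/c1.png",cv2.resize(out[1],None,fx=1.5,fy=1.5))
E
```

```text
time: 6.4
tool_pos: [610.5, 103.3, 48.1]
tcp_rot: [179.9, 0.0, 106.1]
ft_force: [0.1, -0.1, -1.2]
finger_gap: 21.4
grip_force: 108.2
[610.4637 103.295   48.061 ] [179.9434   0.0262 106.1174]
top lid 3218 [81.2626 -7.054  62.5711] ((70.10539245605469, -0.21167755126953125), (174.43040466308594, 141.75537109375), 89.71651458740234)
 edge x [np.float64(7.016664736129994), np.float64(15.899321298197016), np.float64(24.92879284896151), np.float64(32.00056037446184), np.float64(40.3506159901901)] 62.65409706616919
 blade 262 [[-94.0683 -13.4869  51.034 ]
 [-66.9614   2.551   56.168 ]
 [-38.5469  16.7362  64.0291]] [-0.0298 54.2284]
(212, 211)
scene lid 4503 [ 63.9372 -10.9529  62.7927] ((66.90837097167969, -2.2322998046875), (144.29666137695312, 177.35403442382812), 0.18298432230949402)
 edge x [np.float64(-2.17503064528466), np.float64(-2.129877951494914), np.float64(-2.3124748567603994), np.float64(-2.785548259840071), np.float64(-3.455310905856308)] 62.96827453857009
 blade 434 [[-92.9121 -18.7832  52.2784]
 [-58.9008  -3.8496  56.1166]
 [-25.5603  13.8243  59.4422]] [-0.0034 55.9396]
(265, 451)
```

View pics/c1.png

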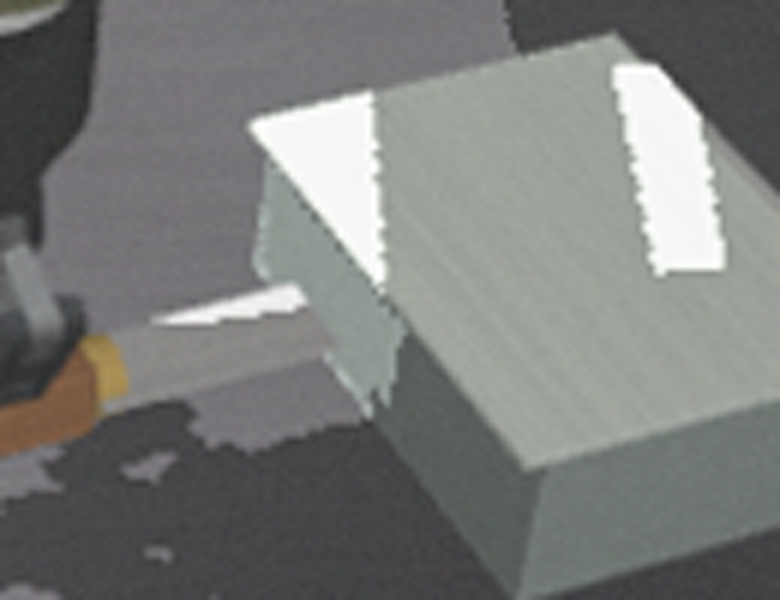

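```bash
python3 -m jog '[0.015,0,0,0,0,0,0.028,0,0,0,0,0,0.036,0,0,0,0,0,0.044,0,0,0,0,0,0.053,0,0,0,0,0,0.062,0,0,0,0,0,0.062,0,0,0,0,0]'
```

```text
time: 7.38
tool_pos: [592.5, 163.5, 47.5]
tcp_rot: [-180.0, -0.0, 106.2]
ft_force: [-0.7, -0.2, -1.1]
finger_gap: 21.6
grip_force: 108.2
```

```bash
python3 -m jog '[0,0,-0.005,0,0,0,0.0008,0,-0.013,0,0,0,0.0025,0,-0.0226,0,0,0,0.004,0,-0.0275,0,0,0,0.0052,0,-0.032,0,0,0,0.007,0,-0.0365,0,0,0,0.0087,0,-0.041,0,0,0,0.0087,0,-0.041,0,0,0]'
cat > lid.py <<'E'
from h import *
np.set_printoptions(precision=3,suppress=True)
B=R.from_euler('z',106,degrees=True);E=np.array([568.9,246.4,0])
st=r.sense();T=R.from_euler('xyz',st["tcp_rot"],degrees=True)
s=r.snapshot("scene");W=cloud(s);q=B.inv().apply(W.reshape(-1,3)-E).reshape(W.shape);x,y,z=q[...,0],q[...,1],q[...,2]
m=(x>40)&(x<190)&(y<75)&(y>-80)&(z>66)&(z<230)
L=q[m]
if len(L)>50:
    vx,vz,x0,z0=cv2.fitLine(L[:,[0,2]].astype(np.float32),cv2.DIST_HUBER,0,.01,.01).ravel();print("lid angle",np.arctan2(-vz,vx)%np.pi,len(L),np.median(L,0))
P=T.inv().apply(W.reshape(-1,3)-st["tool_pos"]).reshape(W.shape)
px,py,pz=P[...,0],P[...,1],P[...,2]
m=(px>53)&(px<128)&(abs(py)<16)&(pz<5)&(pz>-25)
b=P[m];print("blade",m.sum(),np.percentile(b,[2,50,98],axis=0),np.polyfit(b[:,0],b[:,2],1) if len(b)>9 else 0)
print(st["tool_pos"],st["tcp_rot"],st["ft_force"])
E
python3 lid.py
```

```text
time: 8.38
tool_pos: [590.5, 171.5, 89.0]
tcp_rot: [180.0, -0.0, 106.1]
ft_force: [0.9, -0.7, -2.8]
finger_gap: 21.7
grip_force: 108.2
lid angle 0.40222558 1567 [82.117 -8.32  84.994]
blade 385 [[ 54.113 -14.598 -24.512]
 [ 88.998   2.081  -9.099]
 [125.785  15.422  -4.879]] [-0.127 -0.565]
[590.459 171.452  88.977] [179.971  -0.01  106.143] [ 0.935 -0.717 -2.828]
```

```bash
python3 -m jog '[0.0098,0,-0.0171,0,0,0,0.0226,0,-0.0322,0,0,0,0.038,0,-0.0446,0,0,0,0.0553,0,-0.0538,0,0,0,0.0739,0,-0.0595,0,0,0,0.0883,0,-0.0613,0,0,0,0.0979,0,-0.0612,0,0,0,0.0979,0,-0.0612,0,0,0]'; python3 lid.py
```

```text
time: 9.43
tool_pos: [562.7, 266.3, 149.4]
tcp_rot: [-180.0, -0.0, 106.2]
ft_force: [0.1, 0.8, -2.1]
finger_gap: 21.9
grip_force: 108.5
lid angle 1.7191354 4211 [143.544 -11.979 151.019]
blade 424 [[ 54.506 -13.631 -18.383]
 [ 95.856   3.072  -8.635]
 [127.689  15.604   1.342]] [-0.005 -8.314]
[562.665 266.259 149.424] [-179.979   -0.042  106.194] [ 0.06   0.831 -2.075]
```

```bash
python3 -m jog '[-0.04,0,0,0,0,0,-0.1,0,0,0,0,0,-0.15,0,-0.03,0,0,0,-0.2,0,-0.04,0,0,0.18,-0.25,0,-0.04,0,0,0.36,-0.28,0.01,-0.04,0,0,0.54,-0.3,0.02,-0.04,0,0,0.72,-0.32,0.03,-0.04,0,0,0.9]'; python3 -c "
from h import *
go([515,-130,190],1)"
```

```text
time: 10.48
tool_pos: [681.1, -35.3, 189.3]
tcp_rot: [-180.0, -0.0, 54.1]
ft_force: [0.8, 0.2, -0.9]
finger_gap: 21.6
grip_force: 108.5
at [681.1 -35.3 189.3] [-180.    -0.    54.1] shift [-0.174  -0.0792 -0.0006] turn [-7.000e-04  2.000e-04  9.276e-01]
```

```bash
python3 -m jog '[-0.05,-0.02,0,0,0,0.1,-0.1,-0.05,0,0,0,0.28,-0.174,-0.079,0,0,0,0.46,-0.174,-0.079,0,0,0,0.64,-0.174,-0.079,0,0,0,0.82,-0.174,-0.079,0,0,0,0.928,-0.174,-0.079,0,0,0,0.928,-0.174,-0.079,0,0,0,0.928]'
cat > slot.py <<'E'
from h import *
np.set_printoptions(precision=2,suppress=True)
s=r.snapshot("wrist");save(s,"w3");W=cloud(s);px=s["pixels"].astype(int)
st=r.sense();print(st["tool_pos"],st["tcp_rot"])
o=r.outline_of(s,"blade_slot");print([(k["score"],k["bbox"]) for k in o])
X,Y,Z=W[...,0],W[...,1],W[...,2]
g=(X>390)&(X<680)&(Y<-165)&(Y>-262)
blk=g&(px.max(-1)<60)&(Z<19)&(Z>9)
Q=W[blk];print("black",len(Q),Q.min(0),Q.max(0),np.median(Q,0));np.savez("w3.npz",W=W,px=px)
grey=g&(Z>24)&(Z<46)&(np.ptp(px,axis=-1)<25)
n,lab,stt,c=cv2.connectedComponentsWithStats(grey.astype(np.uint8))
for i in range(1,n):
    if stt[i,4]>150: q=W[lab==i]; print(stt[i],np.percentile(q,[1,50,99],axis=0).ravel(),cv2.minAreaRect(q[:,:2].astype(np.float32)))
E
python3 slot.py
```

```text
time: 11.48
tool_pos: [515.5, -130.0, 189.6]
tcp_rot: [-180.0, 0.0, 1.5]
ft_force: [0.7, 0.0, -1.6]
finger_gap: 21.4
grip_force: 108.6
[ 515.56 -129.92  189.6 ] [-179.99    0.01    1.5 ]
[(0.63, [363.6, 23.8, 478.7, 322.1])]
black 236 [ 481.61 -258.47   13.34] [ 612.21 -253.9    18.99] [ 563.82 -256.06   16.97]
[ 390  148   71   19 1133] [ 556.16 -233.73   24.38  562.58 -211.4    28.11  568.84 -184.88   40.54] ((562.2637939453125, -209.6307373046875), (12.164580345153809, 50.00802993774414), 1.8157086372375488)
[387 239  64  20 924] [ 481.52 -235.77   24.84  488.43 -214.41   28.03  494.47 -187.09   40.42] ((487.57196044921875, -211.64834594726562), (12.393942832946777, 49.65333938598633), 2.938875675201416)
```

View pics/w3.png

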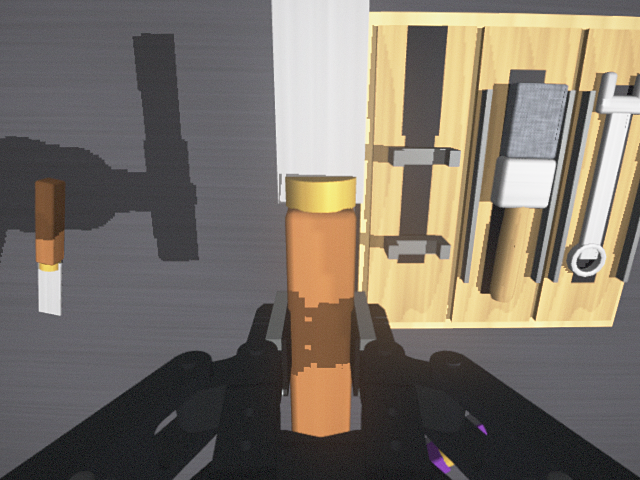

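Run:
```python
from h import *
np.set_printoptions(precision=4,suppress=True)
d=np.load("w3.npz");W=d["W"];st=r.sense();T=R.from_euler('xyz',st["tcp_rot"],degrees=True)
P=T.inv().apply(W.reshape(-1,3)-st["tool_pos"]);P=P[(abs(P[:,1])<20)&(abs(P[:,2])<40)]
for x in range(30,66,3):
    q=P[abs(P[:,0]-x)<1.5]; print(x,len(q),np.percentile(q[:,1],[2,98]),np.median(q[:,2]))
q=P[(P[:,0]>65)];print("blade z",np.polyfit(q[:,0],q[:,2],1),np.polyfit(q[:,0],q[:,1],1),q[:,1].mean(),np.median(q[:,2]))
go([528.1,-210,110],1.7);go([528.1,-210,35],1.7)
```

```text
30 565 [-10.0564  12.6882] -19.500586044807314
33 567 [-10.0369  12.9087] -19.457952356884814
36 580 [-9.9142 12.7842] -19.536343493500826
39 595 [-9.8261 12.756 ] -19.533647536548205
42 607 [-10.0943  12.6484] -19.4759803491523
45 655 [-10.0498  12.8826] -19.42180627352475
48 746 [-11.872  14.465] -18.32446676396974
51 752 [-13.0405  15.7886] -16.88163275518442
54 751 [-12.9318  15.9209] -16.955005906451937
57 1094 [-12.6168  15.5298] -14.719787213638163
60 766 [-13.1246  15.8004] -8.063665256109767
63 773 [-12.9516  15.8039] -8.00173845215
blade z [ 0.0031 -8.2282] [-0.0051  1.762 ] 1.3071217398898471 -7.9497667652341635
at [ 515.6 -129.8  189.6] [-180.     0.     1.5] shift [0.0105 0.0805 0.0796] turn [-0.0002  0.0002 -0.0038]
at [ 515.6 -129.8  189.6] [-180.     0.     1.5] shift [0.0105 0.0805 0.1546] turn [-0.0002  0.0002 -0.0038]
```

```bash
python3 -m jog '[0.005,0.04,0,0,0,-0.004,0.0105,0.0798,0.03,0,0,-0.004,0.0105,0.0798,0.08,0,0,-0.004,0.0105,0.0798,0.12,0,0,-0.004,0.0105,0.0798,0.134,0,0,-0.004,0.0105,0.0798,0.144,0,0,-0.004,0.0105,0.0798,0.151,0,0,-0.004,0.0105,0.0798,0.151,0,0,-0.004]'; python3 -c "
from h import *
go([528.1,-209.3,34.4],1.7)"
```

```text
time: 12.58
tool_pos: [528.6, -209.5, 39.4]
tcp_rot: [180.0, -0.1, 1.6]
ft_force: [-0.2, -0.7, -1.7]
finger_gap: 22.0
grip_force: 108.7
at [ 528.6 -209.5   39.4] [ 1.8e+02 -1.0e-01  1.6e+00] shift [-0.0005 -0.0003  0.005 ] turn [ 0.0006 -0.001  -0.0011]
```

```bash
python3 -m jog '[0,0,0.002,0,0,0,0,0,0.0035,0,0,0,0,0,0.0045,0,0,0,0,0,0.0045,0,0,0]'
```

```text
time: 13.08
tool_pos: [528.0, -209.4, 34.2]
tcp_rot: [-180.0, 0.0, 1.6]
ft_force: [-0.4, 0.1, -1.2]
finger_gap: 22.0
grip_force: 108.7
```

```bash
python3 -m jog '[0,0,0.0005,0,0,0,0,0,0.0005,0,0,0,0,0,0.0005,0,0,0,0,0,0.0005,0,0,0]' 0.08 40; python3 -m jog '[0,0,-0.015,0,0,0,0,0,-0.05,0,0,0,0,0,-0.11,0,0,0,-0.03,0,-0.16,0,0,0,-0.06,0,-0.17,0,0,0,-0.06,0,-0.17,0,0,0]'
python3 - <<'E'
from h import *
np.set_printoptions(precision=2,suppress=True)
s=r.snapshot("wrist");save(s,"w4");W=cloud(s);X,Y,Z=W[...,0],W[...,1],W[...,2]
g=(abs(Y+210)<40)
for n,a,b,x0,x1 in(("handle",48,60,440,600),("blade",38,46,585,690)):
    q=W[g&(Z>a)&(Z<b)&(X>x0)&(X<x1)];print(n,len(q),np.median(q,0),cv2.minAreaRect(q[:,:2].astype(np.float32)),np.polyfit(q[:,0],q[:,2],1))
E
sed -i 's/^P=T/raise SystemExit\nP=T/' lid.py; python3 lid.py
```

```text
time: 13.58
tool_pos: [528.1, -209.4, 33.8]
tcp_rot: [180.0, -0.0, 1.6]
ft_force: [-0.6, 0.9, -0.2]
finger_gap: 45.9
grip_force: 0.0
time: 14.32
tool_pos: [467.9, -211.8, 206.8]
tcp_rot: [179.9, -0.2, 1.6]
ft_force: [0.3, 0.4, -1.0]
finger_gap: 46.5
grip_force: 0.0
handle 5133 [ 531.   -210.94   53.06] ((526.3661499023438, -211.02383422851562), (119.88091278076172, 24.067121505737305), 1.7723562717437744) [-0.01 56.63]
blade 2272 [ 604.88 -208.62   41.72] ((603.5818481445312, -208.5548858642578), (37.431697845458984, 30.325761795043945), 1.238715410232544) [-0.   43.74]
lid angle 1.7200629 4041 [144.593  -7.688 136.968]
```

View pics/w4.png

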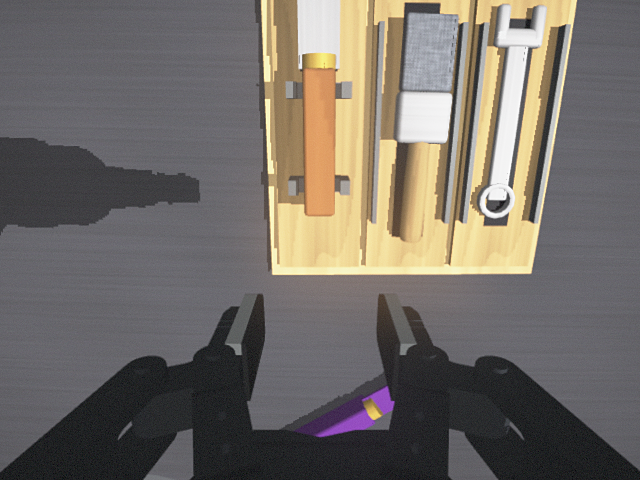

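The tool (column 320, rows 55–215) lies level between both prong pairs and over its outline. The lid is at 1.72 rad, and the brush and wrench are undisturbed.

```bash
python3 -c "
from bench import r
print(r.hand_in())"
```

```text
the job is handed in; nothing more can be done
None
```

The job is handed in, though no verdict came back: the blade levered the lid open to 1.72 rad, and by my last measurements the pry tool lies level in both cradles within about 1 mm of its seat, with no bystanders disturbed.

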